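# Drop-latch the gate of the chemical bay

### The arm

A 6-joint arm with a two-finger parallel gripper is mounted at the origin on the work surface. World frame = base frame: x ahead of the robot, y to its left, z up, the work surface at z = 0. Lengths are in m, angles in rad, forces in N, time in s.
With the tool pointing down it reaches from about 0.25 to 0.725 m from the base axis. Payload 4 kg.
Tool frame: the origin (TCP) lies midway between the tips of the shut fingers; the grasp point (between the pads) lies 19 mm behind it; z points along the fingers, y is the direction in which the jaws open and shut (so a half turn about z gives the same grasp; the last joint's range is limited). The gripper opens to 85 mm and grips with 20 to 120 N. Pads are 22 mm wide; open, the fingers measure 114 mm over their backs; the gripper's body (76 mm by 85 mm) begins 54 mm behind the grasp point. The pads swing forward as they close: fully open they stand 13 mm farther back than shut.
Start: joints at [-1.163, 0.241, 0.005, 1.335, 0, 1.571], TCP at [0.198, -0.459, 0.231] pointing down, gripper open.
Joint ranges: [-2.72, 2.72], [-1.05, 1.87], [-1.09, 1.28], [-1.99, 2.15], [-1.42, 1.44], [-3.14, 3.14]. Speed limits (rad/s): [2.79, 2.79, 3.14, 3.14, 3.14, 3.14].

### API

Orientations are given as a unit quaternion [x, y, z, w].
In Python, from workcell import bot, vision gives the robot as it stands. The module is installed in compiled form; this text tells all that it offers.
- The arm moves only by the tool send_rows, never from a script. Its argument "targets" is a list that holds one entry, the list of rows, each a list of 5 numbers: the shift along the world's x, y, z in cm, then the turn about the world's z in rad, then the finger opening in cm, from 0 to 8.54. A call has 1 to 12 rows; each row is the pose to reach, as a shift and turn from the pose commanded when the call began; what a row does not reach only later rows make up. A row lasts 1/8 s, in which the tool goes at most 62.5 mm and 10.7 degrees, less where a joint would pass 70% of its speed; a pose out of reach is approached as far as the arm can. A call with a gripper value outside its range is refused whole. The fingers move at their own pace and stop on an object; the grip force is fixed at half the most. Time passes only in rows, so rows that repeat a pose let the fingers close. It gives the time, the measured TCP pose, the force and the opening at its end, in the units of the state.
- bot.get_obs(): the state, without advancing time (a new reading comes with each control period).
- vision.camera(name): name is "scene" or "top"; returns the picture (384x512x3 uint8, red, green, blue); there is no depth.
- vision.get_calibration(name): a dict with "vertical_fov" (degrees; the focal length in pixels is half the picture's height over the tangent of half this angle, whatever the lens; pixels are square), "cx", "cy" (the principal point, pixels), "rvec" (rotation vector, rad) and "tvec" (3), from world to camera coordinates, as OpenCV has them. Camera axes: x right, y down, z forward; pixel columns grow to the right and rows downward; lengths in m; the calibration is good to about 2 mm. A picture is of the moment at which its call begins. get_calibration takes no time and is no camera call.
- bot.job_done(): hands the job in, once; it reports no verdict.
Trained networks look in the newest picture that a camera, given by its name, has taken for a name from the list of things; names that differ only in an ending like _2 or _b are one class to them, and where a whole thing is asked for, a point or a joint stands for the part that bears it (a point fixed in the world has none). Each returns a list of dicts, best first, with "score" (0 to 1); they miss things now and then, are a little off and sometimes report something else, mostly with a low value. They report only what shows in the picture. A call takes as long as a camera call.
- vision.boxes_of(target, camera): "uv" ([column, row] in pixels, amid what is visible of it).
The state is a dict: "clock": time; "joint_pos": joint angles; "joint_vel": joint speeds; "tau": joint torques, N m; "eef_pos": TCP position; "tool_rot": TCP orientation; "ft_force": force on the tool from outside, world axes, zero at the start; "ft_torque": the same for the moment, N m; "grip_width": finger opening in m.
Only numpy, scipy, OpenCV 4.12 (cv2) and the standard library are available. Lean on these libraries where they do the work, as an engineer would, in place of code of your own. Each camera call takes 0.05 s, during which the arm holds its last target.

### The job

Close the gate of the cleaning-chemicals bay: lift the latch bar by its red thumb tab, carry it over the striker without ramming it, ease it gently against the rubber buffer and let it down into the catch until it is fully home. Then give the gate a light pull towards you to prove that the catch holds, and let go. Leave the bottles and the crockery as they stand, and never force the latch.

Things in the scene. Friction and masses are not known exactly. Their poses are not given: they have to be found in the camera images.
- cage: Bay for chemicals: galvanised spill tray 225 x 330 mm, blue tube guard rail 200 mm high on three sides, open front with a swing gate. Origin: at table height, midway between the two 20 mm square front posts. x points into the bay (the closing direction), y to the hinge post, z up. Hinge axis at (0, 150) mm, latch post at (0, -150) mm.
- hinge (a point): Point on the gate's upright hinge axis, 200 mm above the table.
- latch_post (a point): Top centre of the latch post, 200 mm above the table; axes as the bay's. On it is bolted the aluminium keeper, 30 mm wide in y: plate 4 mm thick (the floor for the bar), at its front the striker, an upright lip 10 mm thick, 20 mm high over that floor, square on both faces; at its rear a back plate with a black rubber buffer that reaches 55 mm over the post.
- catch_mid (a point): Middle of the catch's floor, if the keeper sat at its middle setting: striker's rear face 6 mm before this point, buffer's face 4 mm behind it (x). But the keeper's bolts run in slots: striker and buffer together may be set up to 14 mm nearer or deeper along x. That setting is not measured: feel it (or see it). This reading does not follow it.
- buffer_mid (a point): Middle of the buffer's face, if the keeper sat at its middle setting. The catch is 10 mm wide and the bar 12 mm thick, so the bar goes down behind the striker only while it presses the buffer in by 2 mm or more. The buffer gives 4 mm at 2.5 N per mm (5 N at 2 mm, 10 N at 4 mm, at the bar), then it is solid; keep below 12 N. With the bar down it presses the bar against the striker.
- gate (a joint): Angle of the blue gate about its upright hinge, rad: 0 = in line with the posts, positive = open, swung out of the bay (-x). The leaf reaches 275 mm from the hinge axis, top 190 mm above the table; about 1 kg, hinge friction 0.06 N m, it stays where it is left. Latched it reads between -0.05 and 0.05 by the keeper's setting.
- bar (a joint): Angle of the steel latch bar, rad: 0 = level, on the catch's floor; positive = lifted; -0.02 = on its stud while the gate is open. Falls by its weight (about 0.25 kg). Pivot in the gate's plane, 115 mm from the hinge axis, 214 mm up. Bar 12 mm thick, 20 mm high, its end 325 mm from the hinge axis. It clears the striker from 0.13 up; at 0.20 it still meets the buffer.
- tab (a point): Grip centre of the red thumb tab upright on the bar: plate 10 mm thick across the gate, 28 mm wide along the bar, from 10 to 56 mm above the bar's middle line; the point lies 125 mm from the pivot and 36 mm above that line: with the bar level 240 mm from the hinge axis, 250 mm above the table. Bar and gate can be moved by it.
- can_blue: blue jerrycan, 85 x 100 x 170 mm, standing in the bay; origin under its middle. Leave alone.
- can_white: white jerrycan with red cap, 80 x 82 x 175 mm, standing in the bay; origin under its middle. Leave alone.
- spray_red: amber trigger spray bottle with red head, 56 mm wide, 206 mm tall, standing in the bay; origin under its middle. Leave alone.
- spray_green: green trigger spray bottle, 56 mm wide, 206 mm tall, on the table; origin under its middle. Leave alone.
- plates: stack of white plates, 190 mm across, 57 mm high; origin under its middle. Leave alone.
- tubs: stack of pale plastic tubs, 120 x 160 x 82 mm; origin under its middle. Leave alone.
- cutlery: steel pot of cutlery, 84 mm across, about 230 mm tall over the cutlery; origin under its middle. Leave alone.

How it is judged:
On the way, in this order (a step that is already met when the one before it is completed fails the run):
1. the latch bar is held up over the striker (value of joint gate below 0.09 rad and value of joint bar above 0.1 rad), for 0.1 s.
2. the bar lies down in the catch behind the striker, the buffer pressing on it (value of joint gate between -0.06 and 0.06 rad and value of joint bar below 0.018 rad and contact force between bar and buffer_c0 above 2 N), for 0.2 s.
3. the gate is pulled lightly: the bar bears on the striker with more than 7 N (contact force between bar and keeper_c1 above 7 N), for 0.2 s.
At the end, for the whole second after the job is handed in: The gate is shut (within 0.06 rad of the line of the posts) with the latch bar down in the catch behind the striker (within 0.018 rad of level, the buffer pressing on it with more than 2 N), at rest and let go (all of step 2 and velocity of joint each of gate, bar below 0.05 rad/s); the robot touches nothing.
It fails at once if the latch is forced or rammed: the bar presses on the striker with more than 20 N or on the buffer with more than 14 N (contact force between bar and keeper_c1 above 20 N or contact force between bar and buffer_c0 above 14 N).
It fails at once if the bar is slammed down: it strikes or presses on the floor of the catch with more than 60 N (contact force between bar and keeper_c0 above 60 N).
It fails at once if a bottle or crockery is shifted by more than 30 mm or tipped (distance of any of can_blue, can_white, spray_red, spray_green, plates, tubs, cutlery from where it was at the start of the episode above 0.03 m or angle between any of can_blue, can_white, spray_red, spray_green, plates, tubs, cutlery's own z axis and vertical above 0.2 rad).
It also fails if it takes over 58 s, if anything falls off the work surface, if the arm or the gripper's body presses on something with over 40 N, if the wrist force passes 120 N, or if a joint passes its speed limit or range.

## Working session

There is one attempt and no reset: what is moved stays moved. The work goes in short steps, Python scripts to look and compute and a tool call to move; the robot and the scene stay as the last step left them, time stands still between calls to the robot, and variables do not carry over. Pictures are saved under pics/ and viewed, and the job is handed in when it is done.

Besides the shell and the picture viewer there is one more tool, called after "Call:" as name(argument=value, ...), one argument or row to a line, values as JSON. send_rows: Moves the arm, as the interface text tells. Its arguments: {"type":"object","properties":{"targets":{"type":"array"}},"required":["targets"]}

```bash
mkdir -p pics; ls
python3 - <<'E'
from workcell import bot, vision
import cv2
o=bot.get_obs()
for k,v in o.items(): print(k,v)
for n in ("scene","top"):
    im=vision.camera(n); cv2.imwrite(f"pics/{n}0.png",im[:,:,::-1]); print(n,vision.get_calibration(n))
for n in ("scene","top"):
    for t in ("tab","hinge","latch_post","cage","bar","gate"):
        r=vision.boxes_of(t,n); print(n,t,r[:2])
E
```

```text
pics
clock 0.0
joint_pos [-1.16301070e+00  2.41438345e-01  3.71788927e-03  1.33521904e+00
 -2.00141075e-05  1.57079072e+00]
joint_vel [ 0.00029807 -0.00103652  0.0010082  -0.00074634 -0.00081243  0.00166006]
tau [ 1.25737912e-03 -3.72321582e+01  2.52406722e+01  1.70483440e-02
  2.83434902e-04 -7.44197024e-06]
eef_pos [ 0.19802797 -0.45841228  0.23039789]
tool_rot [ 9.79284638e-01  2.02485675e-01 -2.26774877e-04 -1.04736365e-03]
ft_force [ 0.01589392 -0.86774984 -0.02416407]
ft_torque [-0.03103831  0.03880014 -0.01417654]
grip_width 0.08534990856896603
scene {'vertical_fov': 43.69429797105264, 'cx': 253.76098896789262, 'cy': 199.1995244487931, 'rvec': array([ 2.28287669,  0.87282061, -0.35180023]), 'tvec': array([-0.43253327, -0.17126491,  2.10648233])}
top {'vertical_fov': 45.86102862244584, 'cx': 261.6646697264028, 'cy': 191.24672157132963, 'rvec': array([ 2.15548585, -2.15993913,  0.14130093]), 'tvec': array([-0.0066809 ,  0.58876605,  1.76232748])}
scene tab [{'uv': [231.7, 172.1], 'score': 0.93}, {'uv': [263.2, 216.4], 'score': 0.22}]
scene hinge [{'uv': [268.4, 218.1], 'score': 0.55}]
scene latch_post [{'uv': [271.7, 219.7], 'score': 0.97}]
scene cage [{'uv': [264.9, 217.4], 'score': 0.72}]
scene bar [{'uv': [229.3, 173.2], 'score': 0.56}]
scene gate [{'uv': [250.3, 179.7], 'score': 0.97}, {'uv': [226.7, 170.7], 'score': 0.75}]
top tab [{'uv': [250.6, 219.8], 'score': 0.57}]
top hinge [{'uv': [246.5, 173.3], 'score': 0.98}]
top latch_post [{'uv': [250.9, 171.5], 'score': 0.81}]
top cage [{'uv': [246.4, 171.1], 'score': 0.79}, {'uv': [248.7, 213.6], 'score': 0.19}]
top bar [{'uv': [247.9, 215.1], 'score': 0.61}, {'uv': [154.2, 194.4], 'score': 0.52}]
top gate [{'uv': [239.4, 207.1], 'score': 0.78}]
```

View pics/scene0.png

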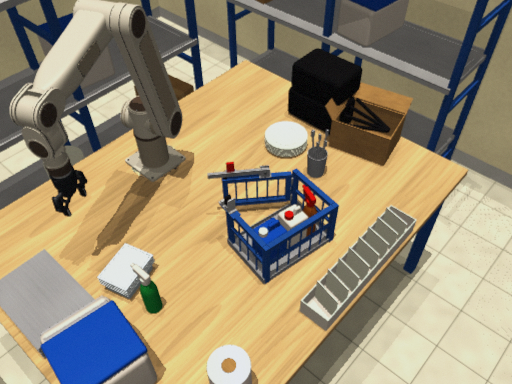

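View pics/top0.png

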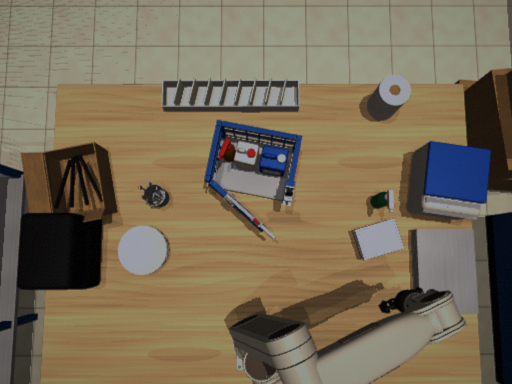

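Run:
```python
import cv2
s=cv2.imread("pics/scene0.png")[120:300,180:380]; cv2.imwrite("pics/s0z.png",cv2.resize(s,None,fx=3.3,fy=3.3,interpolation=cv2.INTER_CUBIC)[:600,:800])
s=cv2.imread("pics/top0.png")[110:250,170:340]; cv2.imwrite("pics/t0z.png",cv2.resize(s,None,fx=4,fy=4,interpolation=cv2.INTER_CUBIC))
```

```text
(no output)
```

View pics/s0z.png

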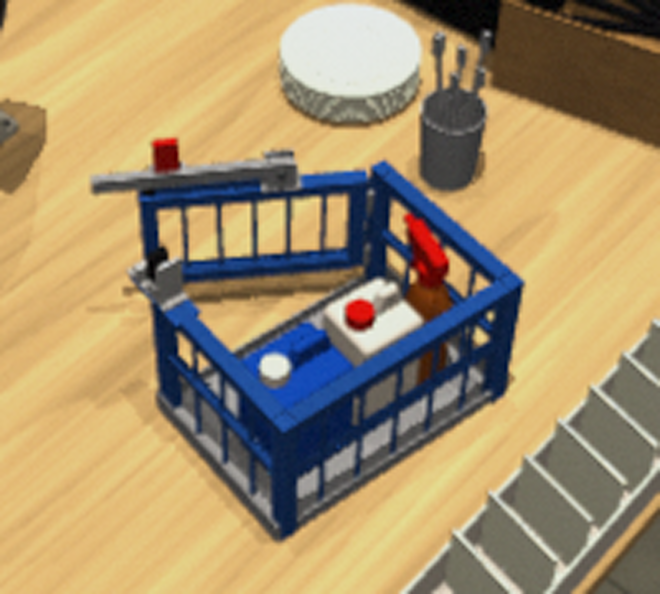

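View pics/t0z.png

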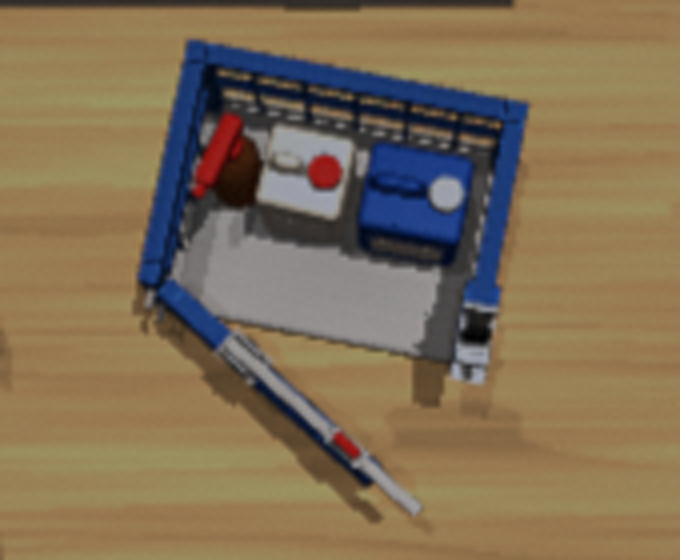

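```bash
cat > h.py <<'E'
import numpy as np, cv2
from workcell import bot, vision
def cal(n):
    c=vision.get_calibration(n); f=192/np.tan(np.radians(c['vertical_fov'])/2)
    K=np.array([[f,0,c['cx']],[0,f,c['cy']],[0,0,1]]); R=cv2.Rodrigues(np.array(c['rvec']))[0]
    return K,R,np.array(c['tvec'])
def back(n,uv,z):
    K,R,t=cal(n); d=R.T@np.linalg.inv(K)@np.array([uv[0],uv[1],1.]); c=-R.T@t
    return c+d*(z-c[2])/d[2]
def proj(n,P):
    K,R,t=cal(n); q=K@(R@np.asarray(P,float)+t); return q[:2]/q[2]
E
python3 - <<'E'
from h import *
T=lambda u,v:(170+u/4-.375,110+v/4-.375)
S=lambda u,v:(180+u/3.3-.35,120+v/3.3-.35)
for nm,p,z in [("farL",(190,42),.2),("farR",(527,103),.2),("frontL",(140,285),.2),("frontR/keeper",(497,300),.2),("keeperfront",(470,380),.21),("buffer",(477,325),.22),("barend",(417,510),.224),("tabtop",(347,445),.27),("barpivot",(232,345),.224),("gatehinge",(165,285),.19),("trayfrontR",(445,360),.0)]:
    print("top",nm,back("top",T(*p),z).round(4))
for nm,p,z in [("corner farL(hinge-side)",(520,285),.2),("corner farR",(285,420),.2),("hingepost",(380,165),.2),("tabtop",(165,142),.27),("barend",(95,184),.21),("keeper front bot",(135,268),.2)]:
    print("scene",nm,back("scene",S(*p),z).round(4))
E
```

```text
top farL [0.8319 0.1559 0.2   ]
top farR [ 0.7741 -0.1532  0.2   ]
top frontL [0.6062 0.1988 0.2   ]
top frontR/keeper [ 0.5919 -0.1236  0.2   ]
top keeperfront [ 0.5184 -0.098   0.21  ]
top buffer [ 0.5666 -0.104   0.22  ]
top barend [ 0.4027 -0.0496  0.224 ]
top tabtop [0.457  0.0114 0.27  ]
top barpivot [0.5486 0.1136 0.224 ]
top gatehinge [0.6076 0.1773 0.19  ]
top trayfrontR [ 0.5593 -0.0856  0.    ]
scene corner farL(hinge-side) [0.8373 0.1528 0.2   ]
scene corner farR [ 0.768  -0.1405  0.2   ]
scene hingepost [0.616  0.1949 0.2   ]
scene tabtop [0.4622 0.0124 0.27  ]
scene barend [ 0.4047 -0.0439  0.21  ]
scene keeper front bot [ 0.5186 -0.0968  0.2   ]
```

```bash
cat >> h.py <<'E'
def box(x0,x1,y0,y1,z0,z1): return np.array([[x,y,z] for x in(x0,x1) for y in(y0,y1) for z in(z0,z1)])
ED=[(a,b) for a in range(8) for b in range(a) if bin(a^b).count('1')==1]
def w(P,ox,oy,yaw):
    P=np.atleast_2d(P); c,s=np.cos(yaw),np.sin(yaw)
    return np.c_[ox+c*P[:,0]-s*P[:,1],oy+s*P[:,0]+c*P[:,1],P[:,2]]
def gatep(P,g):  # P: (r along leaf from hinge, n across, z) -> cage; g positive => swung to -x
    P=np.atleast_2d(P); r,n=P[:,0],P[:,1]
    return np.c_[-r*np.sin(g)+n*np.cos(g), .15-r*np.cos(g)-n*np.sin(g),P[:,2]]
def overlay(n,img,roi,k,pose,g,sets,fn,bar=-.02):
    u0,v0,u1,v1=roi; out=cv2.resize(img[v0:v1,u0:u1],None,fx=k,fy=k,interpolation=cv2.INTER_NEAREST)
    def line(A,B,col):
        a,b=[tuple(int(round(e)) for e in ((proj(n,q)-[u0,v0]+.5)*k)) for q in (A,B)]
        cv2.line(out,a,b,col,1,cv2.LINE_AA)
    def bx(Pw,col):
        for a,b in ED: line(Pw[a],Pw[b],col)
    bx(w(box(-.01,.01,.14,.16,0,.2),*pose),(0,255,255)); bx(w(box(-.01,.01,-.16,-.14,0,.2),*pose),(0,255,255))
    for s,c in sets:
        bx(w(box(s-.016,s-.006,-.165,-.135,.204,.224),*pose),c)
        bx(w(box(s+.004,s+.008,-.165,-.135,.204,.255),*pose),c)
    bb=box(.115,.325,-.006,.006,.204,.224); bb[:,2]+=(bb[:,0]-.115)*bar; bx(w(gatep(bb,g),*pose),(0,255,0))
    bb=box(.226,.254,-.005,.005,.224,.27); bb[:,2]+=(bb[:,0]-.115)*bar;bx(w(gatep(bb,g),*pose),(255,0,255))
    cv2.imwrite(fn,out)
E
python3 - <<'E'
from h import *
pose=(.586,.040,-.187); 
h=w([[0,.15,0]],*pose)[0]; e=np.array([.4027,-.0496])-h[:2]
yd=-np.array([np.sin(.187),np.cos(.187)])
print(np.linalg.norm(e), np.arccos(e@yd/np.linalg.norm(e)))
g=np.arccos(e@yd/np.linalg.norm(e))
for n,roi,k in (("top",(200,110,310,250),4),("scene",(200,140,350,290),4)):
    im=cv2.imread(f"pics/{n}0.png"); overlay(n,im,roi,k,pose,g,[(0,(255,255,0))],f"pics/ov1_{n}.png")
E
```

```text
0.31742989386682685 0.5408985222107717
```

View pics/ov1_top.png

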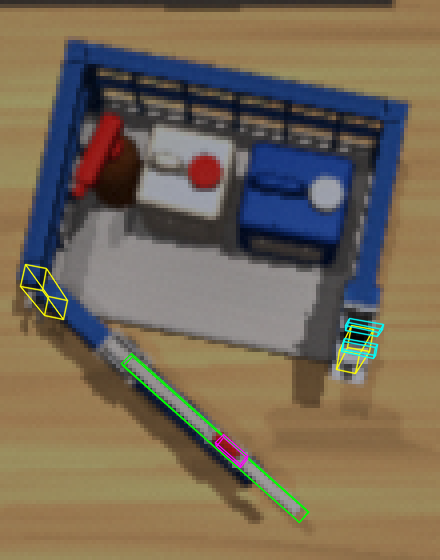

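View pics/ov1_scene.png

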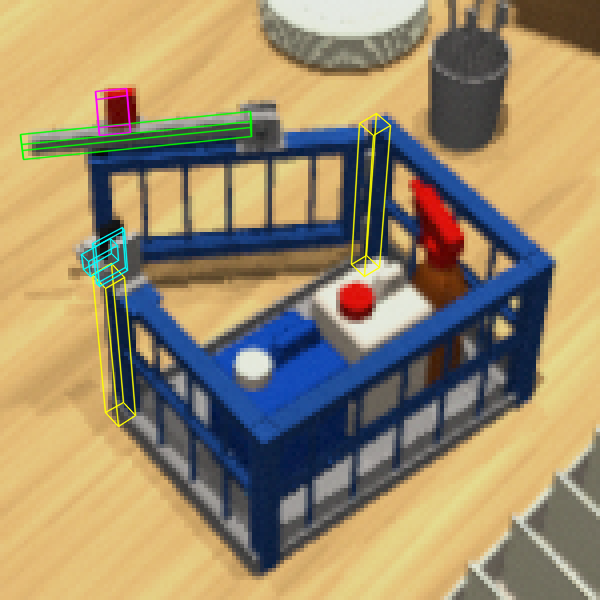

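```bash
cat > fit.py <<'E'
from h import *
from scipy.optimize import least_squares
k=4
t=lambda u,v:(200+u/k-.5,110+v/k-.5); s=lambda u,v:(200+u/k-.5,140+v/k-.5)
def model(p):
    ox,oy,yaw,L,g=p[:5]; ps=(ox,oy,yaw)
    C=lambda x,y,z:w([[x,y,z]],*ps)[0]
    G=lambda r,n,z:w(gatep([[r,n,z]],g),*ps)[0]
    return [("top",C(L,.16,.2),t(68,40)),("top",C(L,-.16,.2),t(408,103)),("top",C(-.01,.16,.2),t(22,287)),
    ("top",G(.325,0,.22),t(301,512)),("top",G(.240,0,.268),t(230,449)),
    ("scene",C(L,-.16,.2),s(263,441)),("scene",C(L,.16,.2),s(553,262)),("scene",C(L,-.16,0),s(263,574)),
    ("scene",G(.325,0,.21),s(28,146)),("scene",G(.240,0,.268),s(120,90)),("scene",C(0,.15,.2),s(375,123))]
def res(p):
    off={"top":p[5:7],"scene":p[7:9]}
    return np.r_[np.concatenate([proj(n,P)+off[n]-q for n,P,q in model(p)]),p[5:9]/.7, (p[3]-.22)/.01]
if __name__=="__main__":
    r=least_squares(res,[.586,.04,-.187,.22,.54,0,0,0,0],x_scale=[.01,.01,.02,.01,.02,1,1,1,1])
    print(r.x.round(4)); print(r.fun[:-5].reshape(-1,2).round(1)); np.save("p.npy",r.x)
    p=r.x
    for n,roi,kk in (("top",(200,110,310,250),4),("scene",(200,140,350,290),4)):
        im=cv2.imread(f"pics/{n}0.png"); overlay(n,im,roi,kk,p[:3],p[4],[(-.014,(255,255,0)),(.014,(0,0,255))],f"pics/ov2_{n}.png")
E
python3 fit.py
```

```text
[ 0.587   0.0441 -0.1858  0.2208  0.5362  0.4169  0.0601  0.2955 -0.1419]
[[-0.2  0.3]
 [ 0.5  0.1]
 [-1.2 -0.5]
 [ 0.3  0.5]
 [-0.2 -0.5]
 [-0.2  0.7]
 [ 0.2 -0.9]
 [-0.3  0.8]
 [-0.4 -0.1]
 [-0.9  0.3]
 [ 1.  -0.4]]
```

Run:
```python
from h import *
p=np.load("p.npy")
print("hinge",w([[0,.15,.2]],*p[:3]),"latch",w([[0,-.15,.2]],*p[:3]),"tab",w(gatep([[.24,0,.25]],p[4]),*p[:3]))
for st,nm in ((-.014,'a'),(0,'b'),(.014,'c')):
  outs=[]
  for n,roi in (("top",(270,175,305,215)),("scene",(212,190,247,230))):
    im=cv2.imread(f"pics/{n}0.png"); overlay(n,im,roi,10,p[:3],p[4],[(st,(255,255,0))],f"pics/k_{n}{nm}.png"); outs.append(cv2.imread(f"pics/k_{n}{nm}.png"))
  cv2.imwrite(f"pics/kk{nm}.png",np.hstack(outs))
ims=[cv2.imread(f"pics/{n}0.png")[r[1]:r[3],r[0]:r[2]] for n,r in (("top",(270,175,305,215)),("scene",(212,190,247,230)))]
cv2.imwrite("pics/kk0.png",cv2.resize(np.hstack(ims),None,fx=10,fy=10,interpolation=cv2.INTER_CUBIC))
```

```text
hinge [[0.61471779 0.19155614 0.2       ]] latch [[ 0.55929475 -0.10327989  0.2       ]] tab [[0.4560954  0.01144802 0.25      ]]
```

View pics/kk0.png

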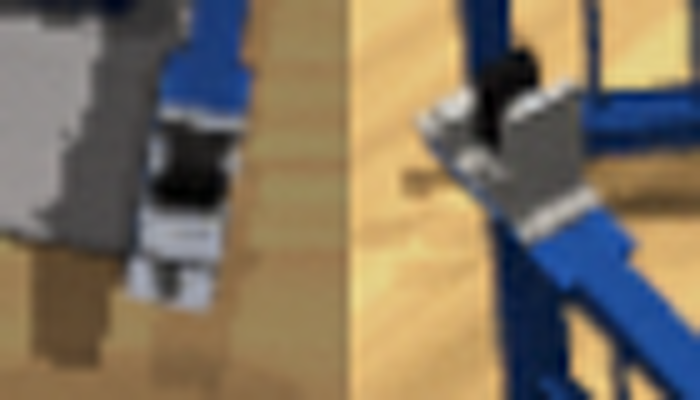

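View pics/kka.png

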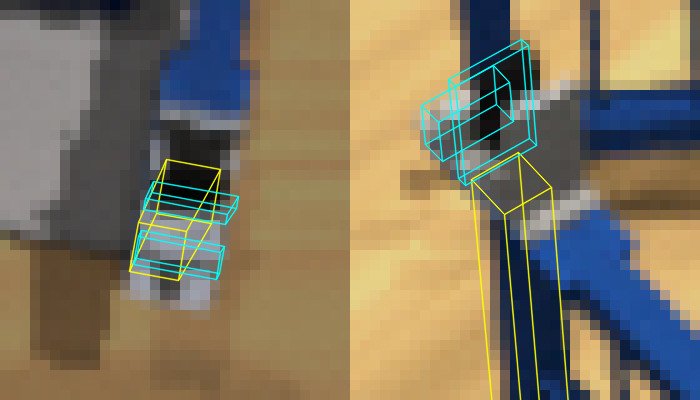

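View pics/kkb.png

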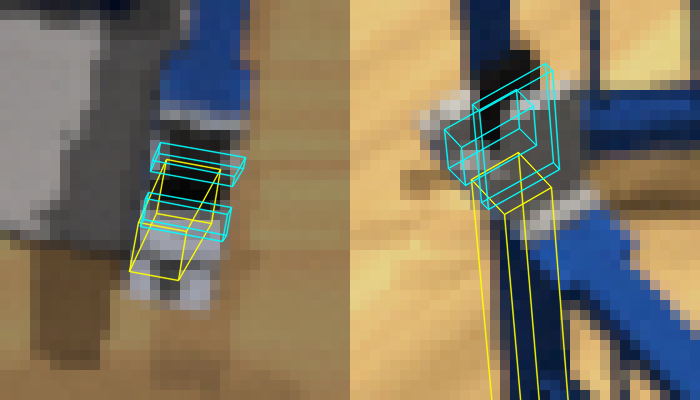

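Call:
send_rows(
  targets=[
    [[0,0,6,0,6],[2,4,9,0.04,6],[5,9,9,0.1,6],[8,14,9,0.15,6],[11,19,9,0.2,6],[14,24,9,0.25,6],[17,29,9,0.3,6],[20,34,9,0.35,6],[22.5,39,9,0.4,6],[24.5,43.5,9,0.44,6],[25.8,47,9,0.44,6],[25.8,47,9,0.44,6]],
  ],
)

```text
clock: 2.2
eef_pos: [0.4568, 0.0131, 0.321]
tool_rot: [0.911, 0.413, -0.0, -0.0]
ft_force: [1.0, 1.1, -0.8]
grip_width: 0.0598
```

Run:
```python
from h import *
o=bot.get_obs(); print(o['eef_pos'],o['tool_rot'],o['ft_force'])
for n,roi in (("top",(200,110,310,250)),("scene",(190,100,320,230))):
    im=vision.camera(n)[:,:,::-1]; cv2.imwrite(f"pics/{n}1.png",im)
    s=im[roi[1]:roi[3],roi[0]:roi[2]]; cv2.imwrite(f"pics/z1{n}.png",cv2.resize(s,None,fx=4,fy=4,interpolation=cv2.INTER_CUBIC))
o=bot.get_obs(); print(o['eef_pos'],o['ft_force'])
```

```text
[0.45684367 0.01310226 0.32098578] [ 9.10563782e-01  4.13368547e-01 -1.20826948e-04 -1.67032004e-04] [ 0.97021099  1.08472708 -0.79317877]
[0.45608696 0.01105009 0.32119659] [-0.41668627 -0.46737871  0.23899954]
```

View pics/z1top.png

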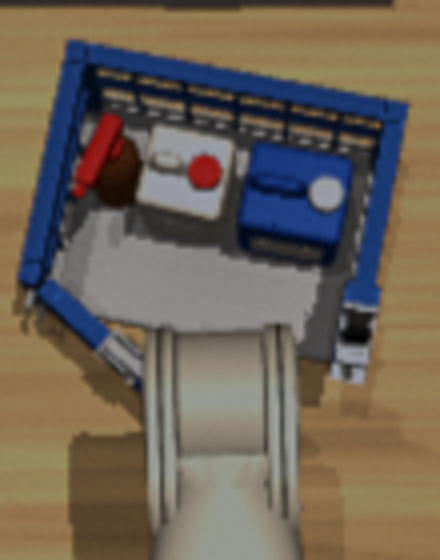

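View pics/z1scene.png

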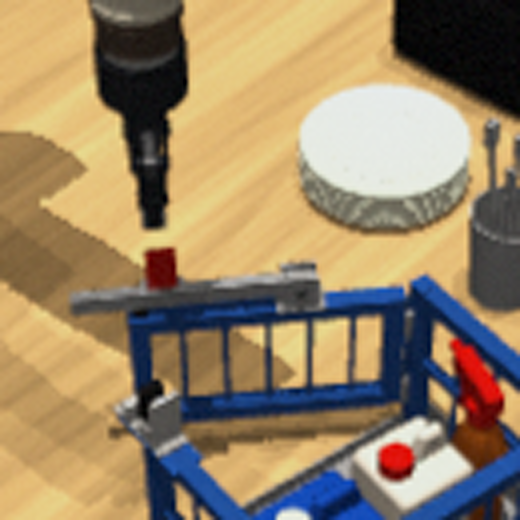

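Call:
send_rows(
  targets=[
    [[0.1,0.1,-2,0,5],[0.1,0.1,-4,0,5],[0.1,0.1,-6,0,5],[0.1,0.1,-7.5,0,5],[0.1,0.1,-8.5,0,5],[0.1,0.1,-9,0,5],[0.1,0.1,-9,0,4],[0.1,0.1,-9,0,3],[0.1,0.1,-9,0,2.4],[0.1,0.1,-9,0,1.8],[0.1,0.1,-9,0,1.2],[0.1,0.1,-9,0,0.9]],
  ],
)

```text
clock: 3.8
eef_pos: [0.4575, 0.0119, 0.2314]
tool_rot: [0.912, 0.411, 0.0, 0.0]
ft_force: [1.5, -0.3, 0.4]
grip_width: 0.0093
```

Run:
```python
from h import *
o=bot.get_obs(); print(o['eef_pos'],o['tool_rot'],o['ft_force'],o['ft_torque'],o['grip_width'])
for n,roi in (("scene",(190,100,320,230)),):
    im=vision.camera(n)[:,:,::-1]; cv2.imwrite(f"pics/{n}2.png",im)
    s=im[roi[1]:roi[3],roi[0]:roi[2]]; cv2.imwrite(f"pics/z2{n}.png",cv2.resize(s,None,fx=4,fy=4,interpolation=cv2.INTER_CUBIC))
```

```text
[0.45753851 0.01191853 0.23144517] [9.11613099e-01 4.11049221e-01 1.93143502e-04 2.41965459e-04] [ 1.45869929 -0.32061333  0.41196792] [-0.02956098 -0.01896194 -0.25994094] 0.009284994699721591
```

View pics/z2scene.png

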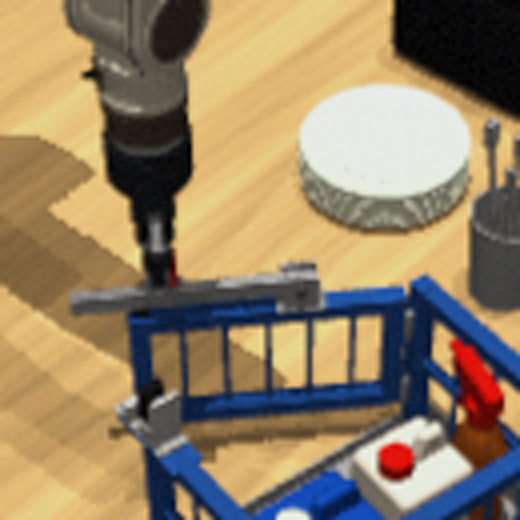

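Call:
send_rows(
  targets=[
    [[0,0,0,0,0.5],[0,0,0,0,0.5],[0.08,0.09,0.4,0,0.5],[0.17,0.2,0.8,0,0.5],[0.28,0.32,1.2,0,0.5],[0.38,0.44,1.6,0,0.5],[0.48,0.54,2.0,0,0.5],[0.55,0.62,2.26,0,0.5],[0.55,0.62,2.26,0,0.5],[0.55,0.62,2.26,0,0.5]],
  ],
)

```text
clock: 5.1
eef_pos: [0.4631, 0.0184, 0.2541]
tool_rot: [0.911, 0.411, 0.0, -0.0]
ft_force: [2.6, 1.1, -7.1]
grip_width: 0.0092
```

Run:
```python
from h import *
o=bot.get_obs(); print(o['eef_pos'],o['tool_rot'],o['ft_force'],o['ft_torque'],o['grip_width'])
for n,roi in (("scene",(190,100,320,230)),):
    im=vision.camera(n)[:,:,::-1]; cv2.imwrite(f"pics/{n}3.png",im)
    s=im[roi[1]:roi[3],roi[0]:roi[2]]; cv2.imwrite(f"pics/z3{n}.png",cv2.resize(s,None,fx=4,fy=4,interpolation=cv2.INTER_CUBIC))
H=w([[0,.15,0]],*np.load("p.npy")[:3])[0][:2]
d=o['eef_pos'][:2]-H; print("r",np.hypot(*d),"heading g",-np.arctan2(d[1],d[0])-np.pi/2-.1858)
for a in np.arange(.0,.56,.04):
    c,s=np.cos(a),np.sin(a); print(round(a,3),((np.array([[c,-s],[s,c]])@d-d)*100).round(2))
```

```text
[0.46306873 0.01844123 0.25405729] [ 9.11450720e-01  4.11408985e-01  4.67307238e-04 -1.13463211e-04] [ 2.59311445  1.05810812 -7.0583026 ] [-0.07125763 -0.33116858 -0.35362688] 0.009188561953339879
r 0.230143886306841 heading g 0.5335973952282682
0.0 [0. 0.]
0.04 [ 0.7  -0.59]
0.08 [ 1.43 -1.16]
0.12 [ 2.18 -1.69]
0.16 [ 2.95 -2.19]
0.2 [ 3.74 -2.67]
0.24 [ 4.55 -3.11]
0.28 [ 5.37 -3.52]
0.32 [ 6.22 -3.89]
0.36 [ 7.07 -4.23]
0.4 [ 7.94 -4.54]
0.44 [ 8.82 -4.81]
0.48 [ 9.71 -5.05]
0.52 [10.61 -5.25]
0.56 [11.51 -5.41]
```

View pics/z3scene.png

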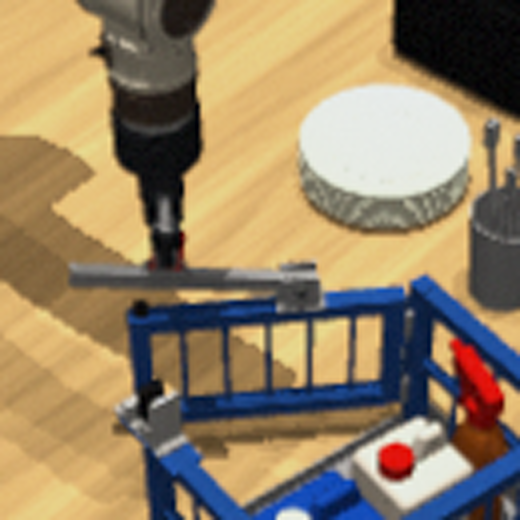

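Call:
send_rows(
  targets=[
    [[0.35,-0.3,0,0.02,0.5],[0.9,-0.74,0,0.05,0.5],[1.6,-1.3,0,0.09,0.5],[2.37,-1.82,0,0.13,0.5],[3.15,-2.31,0,0.17,0.5],[3.94,-2.78,0,0.21,0.5],[4.76,-3.22,0,0.25,0.5],[5.58,-3.61,0,0.29,0.5],[6.43,-3.98,0,0.33,0.5],[7.07,-4.23,0,0.36,0.5],[7.5,-4.39,0,0.38,0.5],[7.5,-4.39,0,0.38,0.5]],
  ],
)

```text
clock: 6.65
eef_pos: [0.5381, -0.0269, 0.2542]
tool_rot: [0.818, 0.576, -0.0, 0.001]
ft_force: [1.1, -4.3, -2.3]
grip_width: 0.0093
```

Run:
```python
from h import *
o=bot.get_obs(); print(o['eef_pos'],o['tool_rot'],o['ft_force'],o['ft_torque'],o['grip_width'])
outs=[]
for n,roi in (("scene",(190,100,320,230)),("top",(230,150,310,230))):
    im=vision.camera(n)[:,:,::-1]; cv2.imwrite(f"pics/{n}4.png",im)
    s=im[roi[1]:roi[3],roi[0]:roi[2]]; cv2.imwrite(f"pics/z4{n}.png",cv2.resize(s,None,fx=5,fy=5,interpolation=cv2.INTER_CUBIC)[:600])
H=w([[0,.15,0]],*np.load("p.npy")[:3])[0][:2]
d=o['eef_pos'][:2]-H; print("r",np.hypot(*d),"heading g",-np.arctan2(d[1],d[0])-np.pi/2-.1858)
o=bot.get_obs(); print(o['eef_pos'],o['ft_force'])
```

```text
[ 0.53810326 -0.02693325  0.25423616] [ 8.17613899e-01  5.75765873e-01 -4.14953794e-04  9.99556535e-04] [ 1.12094107 -4.30798141 -2.30957296] [-1.30145428  0.04697775 -0.55724636] 0.009324808308194597
r 0.2315327237251207 heading g 0.15145876150627788
[ 0.53785137 -0.02681931  0.25431157] [ 0.86019387 -4.58474565 -2.69792324]
```

View pics/z4scene.png

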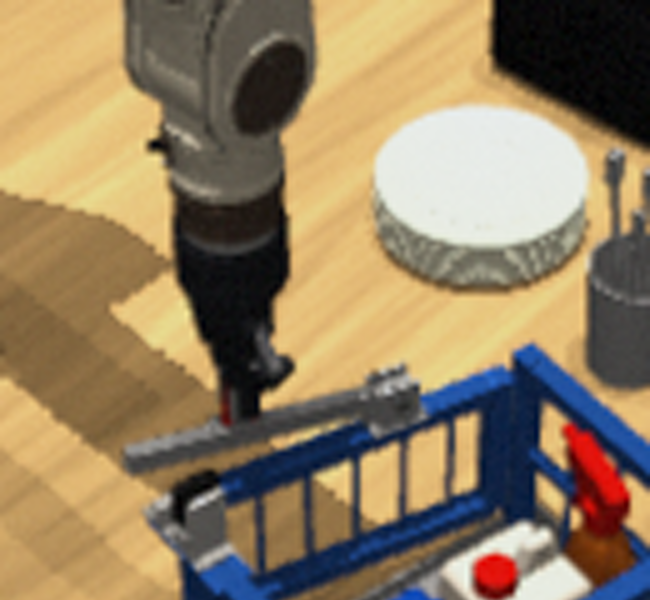

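View pics/z4top.png

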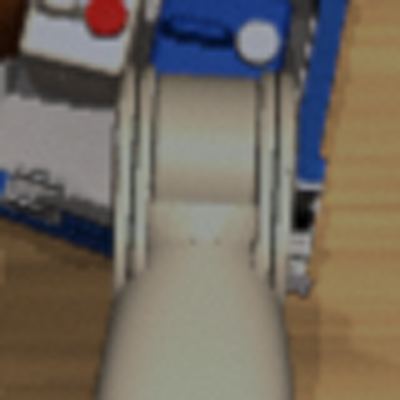

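Run:
```python
from h import *
p=np.load("p.npy"); im=cv2.imread("pics/scene4.png")
a=[]
for g,b in ((.15,.165),(.15,.14),(.13,.165)):
    overlay("scene",im,(205,160,285,240),5,p[:3],g,[(-.014,(255,255,0))],"pics/tmp.png",bar=b); a.append(cv2.imread("pics/tmp.png"))
cv2.imwrite("pics/ov4.png",np.hstack(a[:2])); cv2.imwrite("pics/ov4c.png",a[2])
```

```text
(no output)
```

View pics/ov4.png

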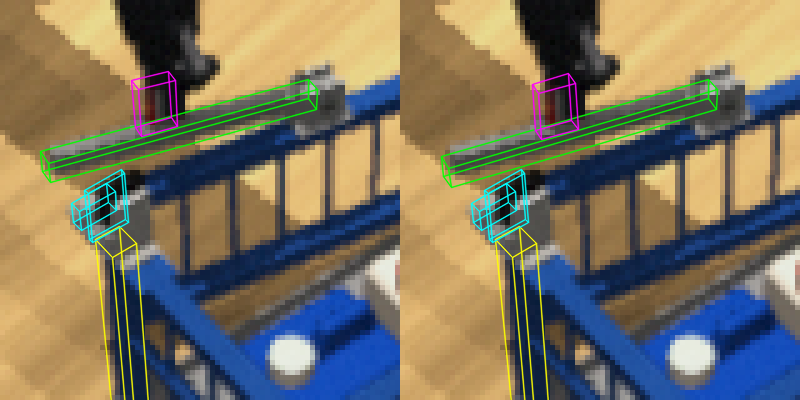

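Call:
send_rows(
  targets=[
    [[0.31,-0.15,0,0.015,0.5],[0.63,-0.28,0,0.03,0.5],[0.96,-0.4,0,0.045,0.5],[1.3,-0.52,0,0.06,0.5],[1.3,-0.52,0,0.06,0.5],[1.3,-0.52,0,0.06,0.5]],
  ],
)

```text
clock: 7.5
eef_pos: [0.5512, -0.0315, 0.2541]
tool_rot: [0.8, 0.6, 0.0, 0.001]
ft_force: [2.1, -4.8, -2.3]
grip_width: 0.0091
```

```bash
cat > st.py <<'E'
from h import *
o=bot.get_obs(); print(o['clock'],o['eef_pos'].round(4),"F",o['ft_force'].round(2),"T",o['ft_torque'].round(2))
H=w([[0,.15,0]],*np.load("p.npy")[:3])[0][:2]
d=o['eef_pos'][:2]-H; r=np.hypot(*d); u=d/r; tt=np.array([-u[1],u[0]]); f=o['ft_force'][:2]
print("r %.4f g %.4f Frad %.2f Ftan(closing+) %.2f"%(r,-np.arctan2(d[1],d[0])-np.pi/2-.1858,f@u,f@tt), "1mm closing =",(tt*.1).round(3),"cm")
E
python3 st.py
```

```text
7.5 [ 0.5512 -0.0315  0.2541] F [ 2.1  -4.82 -2.26] T [-1.3  -0.11 -0.63]
r 0.2319 g 0.0915 Frad 4.06 Ftan(closing+) 3.34 1mm closing = [ 0.096 -0.027] cm
```

Call:
send_rows(
  targets=[
    [[0.1,-0.08,0,0,0.5],[0.2,-0.13,0,0,0.5],[0.3,-0.18,0,0.005,0.5],[0.41,-0.22,0,0.01,0.5],[0.41,-0.22,0,0.01,0.5]],
  ],
)

```text
clock: 8.12
eef_pos: [0.5551, -0.0328, 0.2538]
tool_rot: [0.797, 0.605, 0.0, -0.0]
ft_force: [1.3, -3.4, -3.7]
grip_width: 0.0094
```

```bash
cat >> st.py <<'E'
M=-(f@tt*r+o['ft_torque'][2]); q=o['tool_rot']; print("M closing on gate %.2f -> N at bar %.1f; tool g %.4f"%(M,(M-.06)/.3,np.pi/2-.1858-2*np.arctan2(q[1],q[0])+.0))
E
python3 st.py
```

```text
8.125 [ 0.5551 -0.0328  0.2538] F [ 1.25 -3.44 -3.71] T [-0.7  -0.17 -0.4 ]
r 0.2321 g 0.0740 Frad 3.01 Ftan(closing+) 2.10 1mm closing = [ 0.097 -0.026] cm
M closing on gate -0.09 -> N at bar -0.5; tool g 0.0866
```

Call:
send_rows(
  targets=[
    [[0.1,-0.03,0,0.0,0.5],[0.22,-0.06,0,0.01,0.5],[0.22,-0.06,0,0.01,0.5],[0.22,-0.06,0,0.01,0.5]],
  ],
)

```text
clock: 8.62
eef_pos: [0.5572, -0.0334, 0.2538]
tool_rot: [0.794, 0.608, 0.0, -0.0]
ft_force: [1.7, -1.0, -3.9]
grip_width: 0.009
```

```bash
python3 st.py
```

```text
8.625 [ 0.5572 -0.0334  0.2538] F [ 1.66 -1.   -3.86] T [-0.39 -0.32 -0.38]
r 0.2322 g 0.0643 Frad 0.56 Ftan(closing+) 1.86 1mm closing = [ 0.097 -0.025] cm
M closing on gate -0.05 -> N at bar -0.4; tool g 0.0771
```

Call:
send_rows(
  targets=[
    [[0.1,-0.03,0,0.0,0.5],[0.22,-0.06,0,0.01,0.5],[0.22,-0.06,0,0.01,0.5],[0.22,-0.06,0,0.01,0.5]],
  ],
)

```text
clock: 9.12
eef_pos: [0.5595, -0.034, 0.2538]
tool_rot: [0.791, 0.612, 0.0, -0.0]
ft_force: [2.0, 1.4, -4.2]
grip_width: 0.0091
```

```bash
python3 st.py
python3 - <<'E'
from h import *
im=vision.camera("scene")[:,:,::-1]; cv2.imwrite("pics/scene5.png",im)
cv2.imwrite("pics/z5.png",cv2.resize(im[150:230,205:285],None,fx=7,fy=7,interpolation=cv2.INTER_CUBIC))
E
```

```text
9.125 [ 0.5595 -0.034   0.2538] F [ 2.    1.39 -4.23] T [-0.04 -0.43 -0.39]
r 0.2323 g 0.0544 Frad -1.82 Ftan(closing+) 1.61 1mm closing = [ 0.097 -0.024] cm
M closing on gate 0.01 -> N at bar -0.2; tool g 0.0671
```

View pics/z5.png

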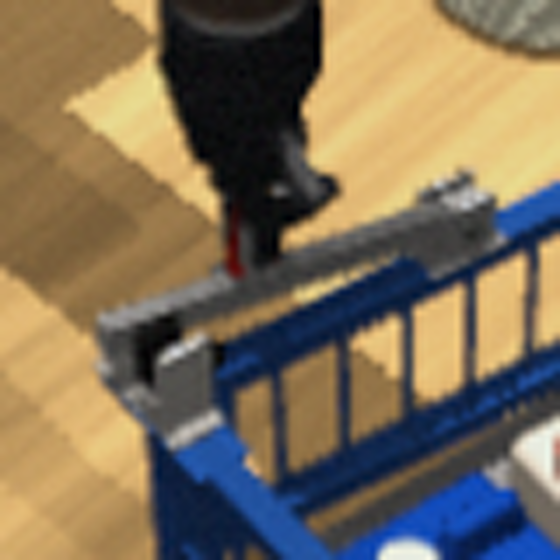

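Call:
send_rows(
  targets=[
    [[0.06,0,0,0.0,0.5],[0.12,0,0,0.005,0.5],[0.12,0,0,0.005,0.5],[0.12,0,0,0.005,0.5]],
  ],
)

```text
clock: 9.68
eef_pos: [0.5606, -0.0343, 0.2539]
tool_rot: [0.789, 0.614, 0.0, 0.0]
ft_force: [1.6, 1.0, -5.3]
grip_width: 0.009
```

```bash
python3 st.py
```

```text
9.675 [ 0.5606 -0.0343  0.2539] F [ 1.59  1.01 -5.27] T [-0.17 -0.32 -0.41]
r 0.2323 g 0.0496 Frad -1.36 Ftan(closing+) 1.31 1mm closing = [ 0.097 -0.023] cm
M closing on gate 0.10 -> N at bar 0.1; tool g 0.0622
```

Call:
send_rows(
  targets=[
    [[0.06,-0.01,0,0.0,0.5],[0.12,-0.02,0,0.005,0.5],[0.12,-0.02,0,0.005,0.5],[0.12,-0.02,0,0.005,0.5]],
  ],
)

```text
clock: 10.18
eef_pos: [0.5618, -0.0346, 0.2539]
tool_rot: [0.788, 0.616, -0.0, 0.0]
ft_force: [2.2, 0.5, -4.0]
grip_width: 0.0094
```

```bash
python3 st.py
```

```text
10.175 [ 0.5618 -0.0346  0.2539] F [ 2.2  0.5 -4. ] T [-0.23 -0.26 -0.39]
r 0.2323 g 0.0442 Frad -0.99 Ftan(closing+) 2.03 1mm closing = [ 0.097 -0.023] cm
M closing on gate -0.09 -> N at bar -0.5; tool g 0.0572
```

Call:
send_rows(
  targets=[
    [[0.06,-0.01,0,0.0,0.5],[0.12,-0.02,0,0.005,0.5],[0.12,-0.02,0,0.005,0.5],[0.12,-0.02,0,0.005,0.5]],
  ],
)

```text
clock: 10.68
eef_pos: [0.5629, -0.0349, 0.254]
tool_rot: [0.786, 0.618, -0.0, 0.0]
ft_force: [1.1, -0.9, -4.1]
grip_width: 0.0088
```

```bash
python3 st.py
```

```text
10.675 [ 0.5629 -0.0349  0.254 ] F [ 1.12 -0.89 -4.06] T [-0.4  -0.22 -0.32]
r 0.2323 g 0.0392 Frad 0.62 Ftan(closing+) 1.29 1mm closing = [ 0.097 -0.022] cm
M closing on gate 0.02 -> N at bar -0.1; tool g 0.0524
```

Call:
send_rows(
  targets=[
    [[0.06,-0.01,0,0.0,0.5],[0.12,-0.02,0,0.005,0.5],[0.12,-0.02,0,0.005,0.5],[0.12,-0.02,0,0.005,0.5]],
  ],
)

```text
clock: 11.18
eef_pos: [0.5637, -0.0351, 0.254]
tool_rot: [0.785, 0.62, -0.0, -0.0]
ft_force: [-1.5, -2.6, -1.5]
grip_width: 0.0093
```

```bash
python3 st.py
```

```text
11.175 [ 0.5637 -0.0351  0.254 ] F [-1.51 -2.57 -1.5 ] T [-0.5   0.39 -0.38]
r 0.2323 g 0.0357 Frad 2.84 Ftan(closing+) -0.91 1mm closing = [ 0.098 -0.022] cm
M closing on gate 0.59 -> N at bar 1.8; tool g 0.0474
```

Call:
send_rows(
  targets=[
    [[0.05,-0.01,0,0.0,0.5],[0.1,-0.02,0,0.0,0.5],[0.15,-0.03,0,0.005,0.5],[0.15,-0.03,0,0.005,0.5],[0.15,-0.03,0,0.005,0.5]],
  ],
)

```text
clock: 11.8
eef_pos: [0.5647, -0.0353, 0.2539]
tool_rot: [0.783, 0.622, -0.001, -0.0]
ft_force: [-4.8, -1.7, -0.4]
grip_width: 0.0093
```

```bash
python3 st.py
```

```text
11.8 [ 0.5647 -0.0353  0.2539] F [-4.78 -1.72 -0.39] T [-0.6   0.95 -0.45]
r 0.2323 g 0.0311 Frad 2.71 Ftan(closing+) -4.30 1mm closing = [ 0.098 -0.022] cm
M closing on gate 1.45 -> N at bar 4.6; tool g 0.0424
```

Call:
send_rows(
  targets=[
    [[0.06,-0.01,0,0.0,0.5],[0.11,-0.02,0,0.003,0.5],[0.11,-0.02,0,0.003,0.5],[0.11,-0.02,0,0.003,0.5]],
  ],
)

```text
clock: 12.3
eef_pos: [0.5653, -0.0354, 0.2539]
tool_rot: [0.782, 0.623, -0.001, -0.001]
ft_force: [-7.2, -1.8, 0.0]
grip_width: 0.009
```

```bash
python3 st.py
python3 - <<'E'
from h import *
im=vision.camera("scene")[:,:,::-1]; cv2.imwrite("pics/scene6.png",im)
cv2.imwrite("pics/z6.png",cv2.resize(im[150:230,205:285],None,fx=7,fy=7,interpolation=cv2.INTER_CUBIC))
E
```

```text
12.3 [ 0.5653 -0.0354  0.2539] F [-7.23 -1.81  0.02] T [-0.53  1.19 -0.49]
r 0.2323 g 0.0286 Frad 3.30 Ftan(closing+) -6.68 1mm closing = [ 0.098 -0.021] cm
M closing on gate 2.04 -> N at bar 6.6; tool g 0.0395
```

View pics/z6.png

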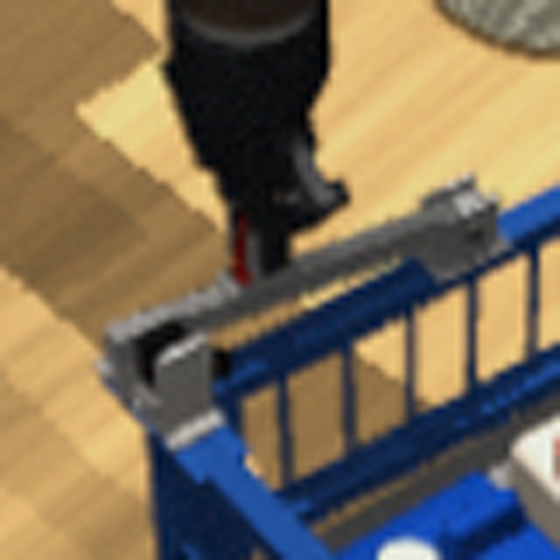

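Call:
send_rows(
  targets=[
    [[0.04,-0.01,0,0,0.5],[0.03,-0.07,-0.15,0,0.5],[0.01,-0.13,-0.3,0,0.5],[0,-0.18,-0.4,0,0.5],[-0.01,-0.23,-0.5,0,0.5],[-0.02,-0.29,-0.64,0,0.5],[-0.02,-0.29,-0.64,0,0.5],[-0.02,-0.29,-0.64,0,0.5]],
  ],
)

```text
clock: 13.35
eef_pos: [0.5656, -0.0372, 0.2502]
tool_rot: [0.782, 0.623, 0.001, -0.001]
ft_force: [-10.2, 0.1, 9.9]
grip_width: 0.0091
```

```bash
python3 st.py
```

```text
13.35 [ 0.5656 -0.0372  0.2502] F [-10.2    0.08   9.91] T [ 0.58  1.73 -0.36]
r 0.2340 g 0.0256 Frad 2.06 Ftan(closing+) -9.98 1mm closing = [ 0.098 -0.021] cm
M closing on gate 2.69 -> N at bar 8.8; tool g 0.0390
```

```bash
python3 - <<'E'
from h import *
im=vision.camera("scene")[:,:,::-1]; cv2.imwrite("pics/scene7.png",im)
a=cv2.imread("pics/scene6.png")
f=lambda i:cv2.resize(i[170:225,210:260],None,fx=8,fy=8,interpolation=cv2.INTER_CUBIC)
cv2.imwrite("pics/z7.png",np.hstack([f(a),f(im)]))
im=vision.camera("top")[:,:,::-1]; cv2.imwrite("pics/top7.png",im)
cv2.imwrite("pics/z7t.png",cv2.resize(im[160:220,240:310],None,fx=8,fy=8,interpolation=cv2.INTER_CUBIC))
E
python3 st.py
```

```text
13.45 [ 0.5656 -0.0372  0.2502] F [-10.26  -0.61   9.62] T [ 0.57  1.71 -0.35]
r 0.2340 g 0.0258 Frad 2.75 Ftan(closing+) -9.91 1mm closing = [ 0.098 -0.021] cm
M closing on gate 2.67 -> N at bar 8.7; tool g 0.0390
```

View pics/z7.png

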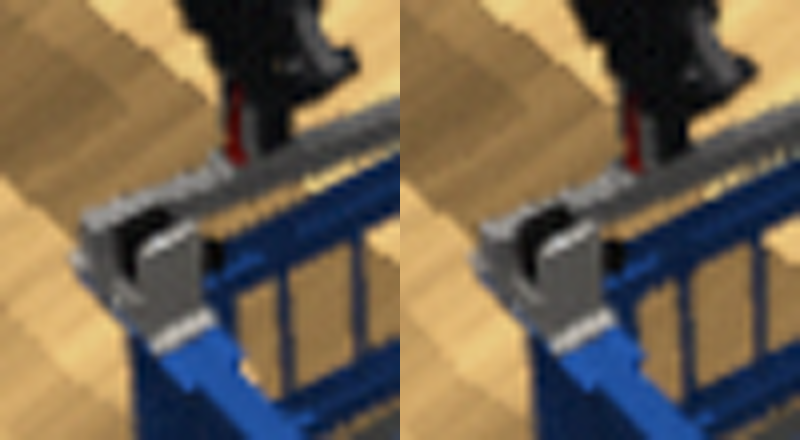

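View pics/z7t.png

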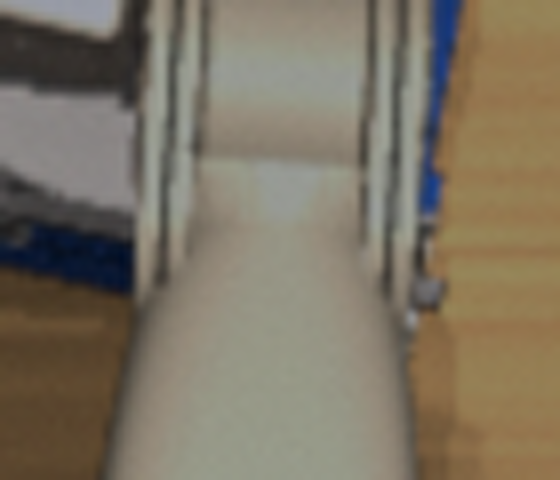

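Call:
send_rows(
  targets=[
    [[0,-0.03,-0.05,0,0.5],[-0.01,-0.05,-0.1,0,0.5],[-0.01,-0.05,-0.1,0,0.5]],
  ],
)

```text
clock: 13.82
eef_pos: [0.5655, -0.0376, 0.2493]
tool_rot: [0.782, 0.623, 0.001, -0.001]
ft_force: [-9.4, 0.4, 9.6]
grip_width: 0.0089
```

```bash
python3 st.py
```

```text
13.825 [ 0.5655 -0.0376  0.2493] F [-9.41  0.41  9.63] T [ 0.67  1.72 -0.36]
r 0.2344 g 0.0258 Frad 1.58 Ftan(closing+) -9.29 1mm closing = [ 0.098 -0.021] cm
M closing on gate 2.54 -> N at bar 8.3; tool g 0.0389
```

Call:
send_rows(
  targets=[
    [[0,-0.03,-0.08,0,0.5],[-0.01,-0.06,-0.16,0,0.5],[-0.02,-0.1,-0.25,0,0.5],[-0.02,-0.1,-0.25,0,0.5]],
  ],
)

```text
clock: 14.32
eef_pos: [0.5653, -0.0387, 0.2468]
tool_rot: [0.782, 0.623, 0.001, -0.001]
ft_force: [-10.4, 0.1, 9.9]
grip_width: 0.0094
```

```bash
python3 st.py
```

```text
14.325 [ 0.5653 -0.0387  0.2468] F [-10.43   0.14   9.92] T [ 0.62  1.7  -0.38]
r 0.2355 g 0.0257 Frad 2.05 Ftan(closing+) -10.22 1mm closing = [ 0.098 -0.021] cm
M closing on gate 2.79 -> N at bar 9.1; tool g 0.0390
```

Call:
send_rows(
  targets=[
    [[-0.02,-0.06,-0.15,0,0.5],[-0.03,-0.11,-0.3,0,0.5],[-0.05,-0.16,-0.45,0,0.5],[-0.06,-0.22,-0.6,0,0.5],[-0.07,-0.27,-0.75,0,0.5],[-0.08,-0.32,-0.9,0,0.5],[-0.1,-0.37,-1.05,0,0.5],[-0.1,-0.37,-1.05,0,0.5]],
  ],
)

```text
clock: 15.32
eef_pos: [0.5642, -0.0426, 0.236]
tool_rot: [0.782, 0.623, 0.001, -0.001]
ft_force: [-9.2, -0.7, 9.3]
grip_width: 0.0092
```

```bash
python3 st.py
```

```text
15.325 [ 0.5642 -0.0426  0.236 ] F [-9.23 -0.7   9.32] T [ 0.58  1.65 -0.38]
r 0.2395 g 0.0266 Frad 2.63 Ftan(closing+) -8.87 1mm closing = [ 0.098 -0.021] cm
M closing on gate 2.51 -> N at bar 8.2; tool g 0.0392
```

Call:
send_rows(
  targets=[
    [[-0.01,-0.03,-0.1,0,0.5],[-0.02,-0.06,-0.2,0,0.5],[-0.03,-0.08,-0.3,0,0.5],[-0.03,-0.08,-0.3,0,0.5]],
  ],
)

```text
clock: 15.82
eef_pos: [0.5642, -0.0432, 0.2342]
tool_rot: [0.782, 0.623, 0.002, -0.0]
ft_force: [-10.0, 0.2, 14.5]
grip_width: 0.0089
```

```bash
python3 st.py
```

```text
15.825 [ 0.5642 -0.0432  0.2342] F [-9.97  0.24 14.5 ] T [ 0.77  2.02 -0.41]
r 0.2401 g 0.0263 Frad 1.87 Ftan(closing+) -9.80 1mm closing = [ 0.098 -0.021] cm
M closing on gate 2.76 -> N at bar 9.0; tool g 0.0391
```

Call:
send_rows(
  targets=[
    [[-0.05,0.01,0.05,0,0.5],[-0.1,0.02,0.1,0,0.5],[-0.15,0.03,0.1,0,0.5],[-0.2,0.04,0.1,0,0.5],[-0.2,0.04,0.1,0,0.5]],
  ],
)

```text
clock: 16.45
eef_pos: [0.5635, -0.043, 0.2342]
tool_rot: [0.782, 0.623, 0.002, 0.0]
ft_force: [-4.7, -0.4, 8.3]
grip_width: 0.0093
```

```bash
python3 st.py
```

```text
16.45 [ 0.5635 -0.043   0.2342] F [-4.68 -0.38  8.25] T [ 0.61  1.06 -0.53]
r 0.2401 g 0.0291 Frad 1.37 Ftan(closing+) -4.50 1mm closing = [ 0.098 -0.021] cm
M closing on gate 1.61 -> N at bar 5.2; tool g 0.0396
```

Call:
send_rows(
  targets=[
    [[-0.05,0.01,0,0,0.5],[-0.1,0.02,0,0,0.5],[-0.15,0.03,0,0,0.5],[-0.15,0.03,0,0,0.5]],
  ],
)

```text
clock: 16.95
eef_pos: [0.5635, -0.043, 0.2342]
tool_rot: [0.782, 0.623, 0.003, 0.001]
ft_force: [-1.6, -1.5, 5.3]
grip_width: 0.009
```

```bash
python3 st.py
```

```text
16.95 [ 0.5635 -0.043   0.2342] F [-1.6  -1.45  5.26] T [ 0.43  0.43 -0.51]
r 0.2401 g 0.0292 Frad 1.76 Ftan(closing+) -1.26 1mm closing = [ 0.098 -0.021] cm
M closing on gate 0.81 -> N at bar 2.5; tool g 0.0397
```

Call:
send_rows(
  targets=[
    [[-0.08,0.02,-0.03,0,0.5],[-0.16,0.03,-0.06,0,0.5],[-0.24,0.05,-0.1,0,0.5],[-0.3,0.06,-0.1,0,0.5],[-0.3,0.06,-0.1,0,0.5]],
  ],
)

```text
clock: 17.58
eef_pos: [0.5636, -0.043, 0.2342]
tool_rot: [0.782, 0.623, 0.006, 0.004]
ft_force: [5.9, -3.3, 6.2]
grip_width: 0.0091
```

```bash
python3 st.py
```

```text
17.575 [ 0.5636 -0.043   0.2342] F [ 5.91 -3.29  6.19] T [ 0.15 -0.52 -0.56]
r 0.2400 g 0.0290 Frad 1.95 Ftan(closing+) 6.47 1mm closing = [ 0.098 -0.021] cm
M closing on gate -0.99 -> N at bar -3.5; tool g 0.0400
```

Call:
send_rows(
  targets=[
    [[-0.08,0.02,-0.03,0,0.5],[-0.15,0.03,-0.06,0,0.5],[-0.15,0.03,-0.06,0,0.5],[-0.15,0.03,-0.06,0,0.5],[-0.15,0.03,-0.06,0,0.5]],
  ],
)

```text
clock: 18.2
eef_pos: [0.5636, -0.043, 0.2342]
tool_rot: [0.782, 0.623, 0.007, 0.005]
ft_force: [10.1, -4.0, 6.7]
grip_width: 0.0092
```

```bash
python3 st.py
```

```text
18.2 [ 0.5636 -0.043   0.2342] F [10.1  -3.95  6.72] T [ 0.13 -0.95 -0.57]
r 0.2400 g 0.0290 Frad 1.71 Ftan(closing+) 10.71 1mm closing = [ 0.098 -0.021] cm
M closing on gate -2.00 -> N at bar -6.9; tool g 0.0400
```

Call:
send_rows(
  targets=[
    [[0.1,-0.02,0.02,0,0.5],[0.2,-0.04,0.04,0,0.5],[0.3,-0.06,0.06,0,0.5],[0.38,-0.08,0.08,0,0.5],[0.38,-0.08,0.08,0,0.5]],
  ],
)

```text
clock: 18.82
eef_pos: [0.5635, -0.043, 0.2342]
tool_rot: [0.782, 0.623, 0.004, 0.002]
ft_force: [0.6, -2.7, 8.3]
grip_width: 0.0093
```

```bash
python3 st.py
```

```text
18.825 [ 0.5635 -0.043   0.2342] F [ 0.56 -2.72  8.32] T [ 0.44  0.47 -0.6 ]
r 0.2400 g 0.0292 Frad 2.54 Ftan(closing+) 1.13 1mm closing = [ 0.098 -0.021] cm
M closing on gate 0.33 -> N at bar 0.9; tool g 0.0398
```

Call:
send_rows(
  targets=[
    [[0,0,0.1,0,0.8],[0,0,0.15,0,1.1],[0,0,0.2,0,1.5],[0,0,0.2,0,2.0],[0,0,0.2,0,2.6],[0,0,0.2,0,3.2],[0,0,0.2,0,4],[0,0,0.2,0,4]],
  ],
)

```text
clock: 19.82
eef_pos: [0.5607, -0.0435, 0.2327]
tool_rot: [0.782, 0.623, -0.0, -0.0]
ft_force: [-0.0, -0.8, -0.9]
grip_width: 0.0396
```

```bash
python3 st.py
python3 - <<'E'
from h import *
print(bot.get_obs()['grip_width'])
im=vision.camera("scene")[:,:,::-1]; cv2.imwrite("pics/scene8.png",im)
cv2.imwrite("pics/z8.png",cv2.resize(im[150:230,205:285],None,fx=7,fy=7,interpolation=cv2.INTER_CUBIC))
E
```

```text
19.825 [ 0.5607 -0.0435  0.2327] F [-0.04 -0.81 -0.92] T [ 0.03  0.05 -0.01]
r 0.2412 g 0.0403 Frad 0.80 Ftan(closing+) 0.14 1mm closing = [ 0.097 -0.022] cm
M closing on gate -0.03 -> N at bar -0.3; tool g 0.0392
0.0395545348897794
```

View pics/z8.png

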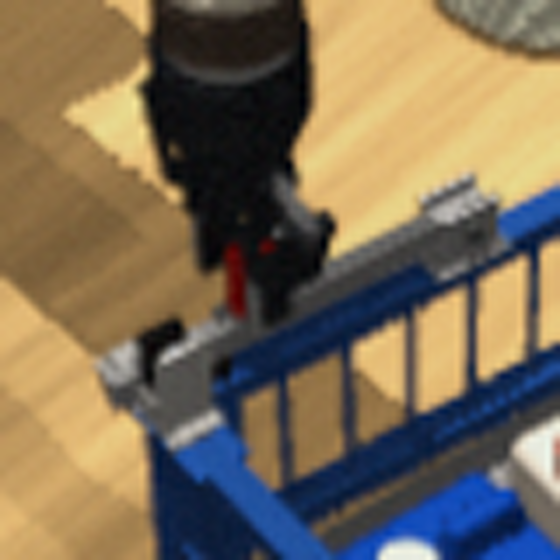

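Fingers free of the tab (forces about zero); the bar appears down in the keeper, between striker (~120,375) and buffer (~160,345). Retreat upward, well clear.

Call:
send_rows(
  targets=[
    [[0,0,0.5,0,4],[0,0,1.5,0,4],[0,0,3.5,0,4],[0,0,6,0,4],[0,0,9,0,4],[-3,0,11,0,4],[-8,0,12,0,4],[-13,0,12,0,4],[-17,0,12,0,4],[-18,0,12,0,4],[-18,0,12,0,4]],
  ],
)

```text
clock: 21.25
eef_pos: [0.3809, -0.0436, 0.3537]
tool_rot: [0.782, 0.623, 0.001, 0.001]
ft_force: [-0.1, 0.7, -0.7]
grip_width: 0.0397
```

Run:
```python
from h import *
o=bot.get_obs(); print(o['clock'],o['eef_pos'],o['ft_force'])
p=np.load("p.npy")
im=vision.camera("scene")[:,:,::-1].copy(); cv2.imwrite("pics/scene9.png",im)
a=cv2.resize(im[160:240,205:285],None,fx=5,fy=5,interpolation=cv2.INTER_CUBIC)
overlay("scene",im,(205,160,285,240),5,p[:3],.03,[(-.010,(255,255,0))],"pics/tmp.png",bar=0)
cv2.imwrite("pics/z9.png",np.hstack([a,cv2.imread("pics/tmp.png")]))
im=vision.camera("top")[:,:,::-1].copy(); cv2.imwrite("pics/top9.png",im)
cv2.imwrite("pics/z9t.png",cv2.resize(im[110:230,210:310],None,fx=5,fy=5,interpolation=cv2.INTER_CUBIC))
```

```text
21.25 [ 0.38090468 -0.04355548  0.3537447 ] [-0.0800727   0.67874415 -0.69166588]
```

View pics/z9.png

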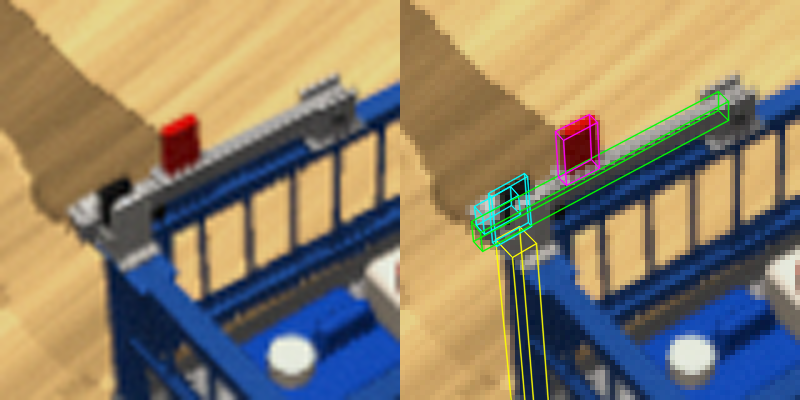

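View pics/z9t.png

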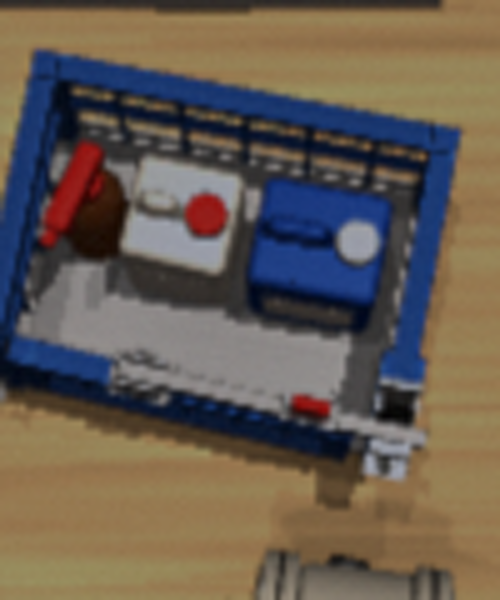

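Run:
```python
from workcell import bot
print(bot.job_done(), bot.get_obs()['clock'])
```

```text
the job is handed in; nothing more can be done
the job is handed in; nothing more can be done
```

The gate is shut, with the latch bar down in the catch behind the striker, and I handed the job in at about 21 s of the 58 s. No verdict was reported. The contact forces below are my estimates from the wrist sensor, not direct readings.

- **Lift and carry:** I gripped the red tab and lifted the bar to about 0.165 rad. I then swung the gate shut over the striker without touching it.
- **Buffer:** The bar first met the buffer at a gate angle of about 0.038 rad, so the keeper is set towards the near end of its slots. I pressed the buffer to about 7–9 N.
- **Lowering:** The bar went down with a steady drag of about 10 N at the tab. I took this for a possible landing on the striker until a further 1 mm step showed it was sliding freely. The floor was felt at the expected tab height, within 0.3 mm of my calculation, with about 15 N at the tab.
- **Pull test:** With about 10 N pulling at the tab, the gate angle stayed at 0.029 rad. That puts roughly 11–13 N on the striker, and the catch held.
- **Release:** After I let go and retreated, the wrist force was below 1 N. Both cameras show the bar level in the catch between striker and buffer, and the bottles in the bay look undisturbed.

**Disagreements:**
- My fitted model put the latch post about 2 px off in the scene camera, so I set the final closing by feel.
- The gate angle read from the tool's yaw was about 0.01 rad higher than from its position. Both are within the latched range.

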